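Unstack the espresso tools and dress the portafilter

TASK

The clean espresso tools were left in one stack: take it apart and set the corner up for the first shot. Stand the tamper in its walnut dock and the brass leveller in its black dock, seat the steel filter basket in the portafilter and then put the blue dosing funnel on the basket's rim, each upright and fully home. Set every piece down gently, never letting it drop, and leave the two espresso cups where they stand.

Things in the scene. Friction and masses are not known exactly. Their poses are not given: they have to be found in the camera images.
- tamper: Loose tamper, 0.3 kg, top of the stack: polished steel base 44 mm in diameter and 20 mm high, thin neck, upright walnut handle 30 mm thick from 62 to 80 mm above the origin, narrower above and below; 92 mm high. Origin: centre of its underside, z up. At the start it stands on the leveller's flat top, origin 65 mm above the counter.
- leveler: Loose golden brass coffee leveller, 0.22 kg: foot 40 mm in diameter and 10 mm high, above it a cap 52 mm in diameter (10 to 36 mm above the origin). Origin: centre of the foot's underside, z up. At the start its foot hangs in the basket and the cap lies on the basket's rim, origin 29 mm above the counter.
- basket: Loose steel filter basket, 0.09 kg: thin-walled cup 48 mm outside, 45 mm inside, 30 mm high, foot chamfered, with an outward rim 58 mm in diameter and 4 mm thick at the top (26 to 30 mm above the origin). Origin: centre of its underside, z up. It starts standing inside the funnel, origin 9 mm above the counter; its rim's underside is then 9 mm above the funnel's top.
- funnel: Loose blue dosing funnel, 0.12 kg, bottom of the stack: a ring 26 mm high, 66 mm in diameter up to 9 mm above the origin and 62 mm from there up. Below it has a recess 61.5 mm wide and 5 mm deep that drops over the basket's rim, then a 39 mm through hole. Origin: centre of its underside, z up. It starts right way up on the counter.
- tamper_dock: Fixed round dock of dark walnut, 70 mm in diameter, 20 mm high, with a recess in its top 49 mm wide and 10 mm deep (mouth chamfered 2 mm). Origin: centre of its underside, on the counter. The tamper's base stands on the recess floor: its origin then is 10 mm above the dock's.
- leveler_dock: Fixed round black plastic dock, 64 mm in diameter, 24 mm high, with a recess in its top 43.5 mm wide and 14 mm deep (mouth chamfered 2 mm). Origin: centre of its underside, on the counter. The leveller's foot goes in and its cap rests on the dock's top: its origin then is 14 mm above the dock's.
- portafilter: Fixed steel portafilter in a walnut stand 84 mm square. Bore 52 mm wide, open above; head top 70 mm above the counter, 57 mm in diameter for the top 8 mm, 64 mm below. Black handle along -x to 175 mm, 52 mm up. Origin: bore axis at counter level. Seated, the basket's rim lies on the head top, its origin 44 mm above this one; the funnel's, on the basket, 69 mm.
- espresso_cup: Bystander: loose white espresso cup, 58 x 82 x 54 mm. Origin: centre of its underside.
- espresso_cup_2: Bystander: loose purple espresso cup, 65 x 94 x 52 mm. Origin: centre of its underside.
- case_corner (a point): Left front foot, on the counter, of the fixed glass pastry case behind the work: from this point the case reaches away from the robot (+x) and to the right (-y) and is solid up to 478 mm above the counter. Keep the arm clear of it.

How it is judged:
At the end, for the whole second after the job is handed in: Tamper in the walnut dock, leveller in the black dock, basket in the portafilter, funnel over the basket's rim: centred within 6 mm (funnel 8), at most 2.5 mm above the seat, upright to 5 degrees, released and at rest; nothing dropped, cups not shifted (horizontal distance between tamper and tamper_dock below 0.006 m and z of tamper in the frame of tamper_dock below 0.0125 m and angle between each of tamper, leveler, basket, funnel's own z axis and vertical below 0.09 rad and horizontal distance between leveler and leveler_dock below 0.006 m and z of leveler in the frame of leveler_dock below 0.0165 m and horizontal distance between basket and portafilter below 0.006 m and z of basket in the frame of portafilter between 0.041 and 0.0465 m and horizontal distance between funnel and portafilter below 0.008 m and z of funnel in the frame of portafilter between 0.066 and 0.0715 m and linear speed of each of tamper, leveler, basket, funnel below 0.02 m/s); the robot touches nothing.
It fails at once if a piece was dropped (fell free, touching nothing, faster than 0.6 m/s) ((linear speed of tamper above 0.6 m/s and contact force between anything else and tamper below 0.05 N) or (linear speed of leveler above 0.6 m/s and contact force between anything else and leveler below 0.05 N) or (linear speed of basket above 0.6 m/s and contact force between anything else and basket below 0.05 N) or (linear speed of funnel above 0.6 m/s and contact force between anything else and funnel below 0.05 N)).
It fails at once if an espresso cup was shifted by more than 20 mm (distance of any of espresso_cup, espresso_cup_2 from where it was at the start of the episode above 0.02 m).
It also fails if it takes over 141 s, if anything falls off the work surface, if the arm or the gripper's body presses on something with over 40 N, if the wrist force passes 120 N, or if a joint passes its speed limit or range.

ROBOT

A 6-joint arm with a two-finger parallel gripper is mounted at the origin on a cart in front of the work surface, level with it; the furniture and walls round the work are solid. World frame = base frame: x ahead of the robot, y to its left, z up, the work surface at z = 0. Lengths are in m, angles in rad, forces in N, time in s.
With the tool pointing down it reaches from about 0.275 to 0.975 m from the base axis. Payload 8.4 kg.
Tool frame: the origin (TCP) lies midway between the tips of the shut fingers; the grasp point (between the pads) lies 19 mm behind it; z points along the fingers, y is the line along which they close (so a half turn about z gives the same grasp; the last joint's range is limited). The gripper opens to 92 mm and grips with 3 to 60 N. Pads are 20 mm wide; open, the fingers measure 128 mm over their backs; the gripper's body (75 mm by 189 mm) begins 69 mm behind the grasp point.
Start: joints at [-1.254, 0.353, 1.633, -0, 1.155, -0.002], TCP at [0.196, -0.594, 0.215] pointing down, gripper open.
Joint ranges: [-2.63, 2.63], [-0.92, 2.1], [0.06, 2.66], [-1.3, 4.44], [0, 2.69], [-3.02, 3.02]. Speed limits (rad/s): [2.22, 2.22, 2.79, 3.14, 3.14, 3.14].

INTERFACE

Orientations are given as a unit quaternion [x, y, z, w].
In Python, from station import arm, imaging gives the robot as it stands.
- The arm moves only by the shell command python3 -m pendant 'ROWS'. ROWS is JSON, a list that holds one entry, the list of rows, each a list of 5 numbers: the opening, from -1 (shut) to 1 (fully open), then the shift along the tool's x, y, z in mm, then the turn about the tool's z in rad. In form: [[[hand, tx, ty, tz, yaw], ...]]. A call has 1 to 12 rows; each row shifts and turns the commanded pose from where the row before left it, along the tool's axes as they then stand; what a row does not reach is not made up. A row lasts 1/8 s, in which the tool goes at most 62.5 mm and 10.7 degrees, less where a joint would pass 70% of its speed; a pose out of reach is approached as far as the arm can. A call is refused whole if a number of a shift passes 62.5 or a number of a turn 0.188, either way. A call with a gripper value outside its range is refused whole. The fingers move at their own pace and stop on an object; the grip force is fixed at half the most. Time passes only in rows, so rows that do not move let the fingers close. It gives the time, the measured TCP pose, the force, the opening and the grip force at its end, in the units of the state.
- arm.get_obs(): the state, without advancing time (a new reading comes with each control period).
- imaging.camera(name): name is "scene" or "top"; returns a dict with "image" (400x640x3 uint8, blue, green, red), "K" (3x3 intrinsics, pixels), "pose" (4x4, takes a point from camera to world coordinates). Camera axes: x right, y up, looking along -z (the intrinsics and any distortion apply to the point x, -y, -z); pixel columns grow to the right and rows downward; lengths in m; the calibration is good to about 2 mm. A picture is of the moment at which its call begins. There is no depth.
- arm.finish_job(): hands the job in; it is judged then, once.
The state is a dict: "t": time; "joints": joint angles; "qd": joint speeds; "joint_torque": joint torques, N m; "tcp_pos": TCP position; "orientation": TCP orientation; "contact_force": force on the tool from outside, world axes, zero at the start; "wrist_torque": the same for the moment, N m; "width": finger opening in m; "finger_force": force on a finger pad.
Only numpy, scipy, OpenCV 4.12 (cv2) and the standard library are available. Lean on these libraries where they do the work, as an engineer would, in place of code of your own. Each camera call takes 0.05 s, during which the arm holds its last target. There are 200 camera calls.

## Working session

There is one attempt and no reset: what is moved stays moved. The work goes in short steps, Python scripts to look and compute and a shell command to move; the robot and the scene stay as the last step left them, time stands still between calls to the robot, and variables do not carry over. Pictures are saved under pics/ and viewed, at most 14 in all, crops included, and the job is handed in when it is done.

```bash
ls; mkdir -p pics; python3 - <<'E'
from station import arm, imaging
import cv2,numpy as np
np.set_printoptions(precision=4,suppress=True)
for n in("scene","top"):
    c=imaging.camera(n); cv2.imwrite(f"pics/{n}0.png",c["image"]); print(c["K"],c["pose"],[k for k in c])
print(arm.get_obs())
E
```

```text
pics
[[440.8724   0.     320.2447]
 [  0.     440.8724 203.7495]
 [  0.       0.       1.    ]] [[-0.7083  0.3702 -0.601  -0.1616]
 [-0.7059 -0.3652  0.6069  0.7568]
 [ 0.0052  0.8541  0.52    0.6974]
 [ 0.      0.      0.      1.    ]] ['image', 'K', 'pose']
[[506.9025   0.     332.717 ]
 [  0.     506.9025 195.0844]
 [  0.       0.       1.    ]] [[ 0.0079  0.9978 -0.0657  0.4786]
 [-0.9999  0.0085  0.0082  0.0343]
 [ 0.0087  0.0656  0.9978  1.608 ]
 [ 0.      0.      0.      1.    ]] ['image', 'K', 'pose']
{'t': 0.1, 'joints': array([-1.2544,  0.3536,  1.6341, -0.    ,  1.1552, -0.0024]), 'qd': array([-0.0004, -0.0028, -0.0024, -0.0005,  0.0016,  0.001 ]), 'joint_torque': array([  0.0001, -59.4906, -33.493 ,   0.0698,   0.0184,  -0.    ]), 'tcp_pos': array([ 0.1957, -0.5931,  0.2139]), 'orientation': array([ 0.9873,  0.1587, -0.0001, -0.0006]), 'contact_force': array([0.1252, 0.0176, 0.2439]), 'wrist_torque': array([-0.0165, -0.0114, -0.0188]), 'finger_force': 0.0, 'width': 0.09166879141632325}
```

View pics/scene0.png

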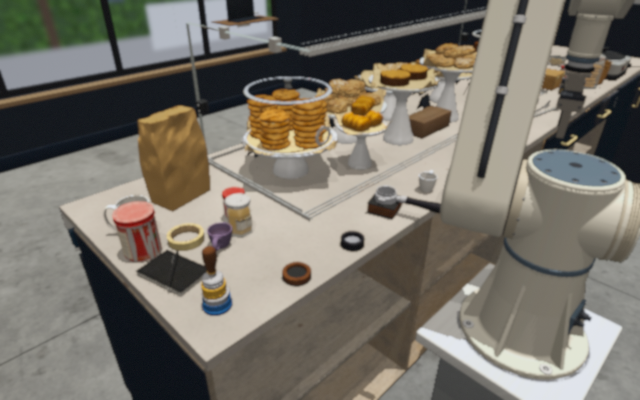

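View pics/top0.png

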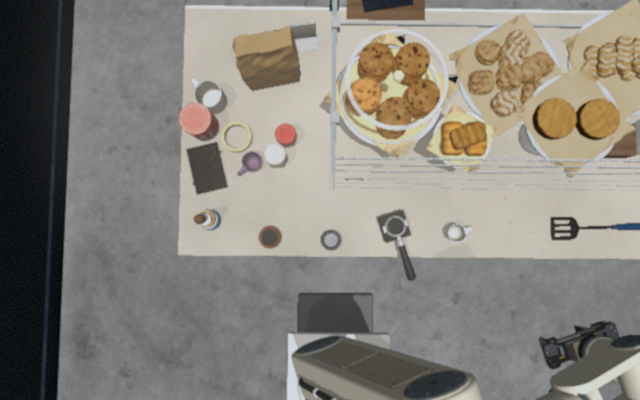

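The top image shows the stack at (208,219), walnut dock at (270,237), black dock at (331,240), portafilter bore at (396,227), white cup at (456,231), purple cup at (251,161) and the case corner at (332,189). The scene image shows the same pieces: stack (215,295), walnut dock (296,272), black dock (352,241), portafilter (386,197). Next I'll zoom in.

```bash
cat > h.py <<'E'
from station import arm, imaging
import cv2,numpy as np
np.set_printoptions(precision=4,suppress=True)
F=np.diag([1.,-1,-1])
def proj(c,P):
    P=np.atleast_2d(P).astype(float); q=(P-c["pose"][:3,3])@c["pose"][:3,:3]@F@c["K"].T
    return q[:,:2]/q[:,2:]
def at(c,uv,z):
    d=c["pose"][:3,:3]@F@np.linalg.inv(c["K"])@np.array([*uv,1.]); o=c["pose"][:3,3]
    return o+d*(z-o[2])/d[2]
def circ(x,y,z,d,n=60):
    a=np.linspace(0,2*np.pi,n); return np.c_[x+d/2*np.cos(a),y+d/2*np.sin(a),0*a+z]
def crop(c,x0,y0,w,h,s,circles=()):
    im=cv2.resize(c["image"][y0:y0+h,x0:x0+w],None,fx=s,fy=s,interpolation=cv2.INTER_CUBIC)
    for C in circles:
        p=((proj(c,circ(*C))-[x0,y0]+.5)*s).astype(int); cv2.polylines(im,[p],True,(0,255,0),1)
    return im
E
python3 - <<'E'
from h import *
t=imaging.camera("top"); s=imaging.camera("scene")
for n,uv,us,z in (("stack",(208,219),(210,250),.157),("td",(270,237),(296.5,270),.02),("ld",(331,240),(352.5,239),.024),("pf",(396,226),(387,193),.07),("case",(332,189),(309,216),0),("wc",(456,231),(427,178),.05),("pc",(251,161),(219,232),.05)):
    print(n,at(t,uv,z),at(s,us,z))
a=crop(t,185,195,155,65,5); b=crop(t,340,195,155,65,5)
cv2.imwrite("pics/tc.png",np.vstack([a,b[:270]]))
a=crop(s,185,225,130,100,6); b=crop(s,330,165,130,100,4); 
cv2.imwrite("pics/sc.png",a)
E
```

```text
stack [0.5027 0.3778 0.157 ] [0.4924 0.41   0.157 ]
td [0.4505 0.2159 0.02  ] [0.4478 0.22   0.02  ]
ld [0.4427 0.0256 0.024 ] [0.4336 0.036  0.024 ]
pf [ 0.4876 -0.1709  0.07  ] [ 0.4714 -0.1529  0.07  ]
case [0.6038 0.0236 0.    ] [0.6191 0.0147 0.    ]
wc [ 0.4738 -0.3581  0.05  ] [ 0.4613 -0.3467  0.05  ]
pc [0.6846 0.2749 0.05  ] [0.6702 0.2831 0.05  ]
```

View pics/tc.png

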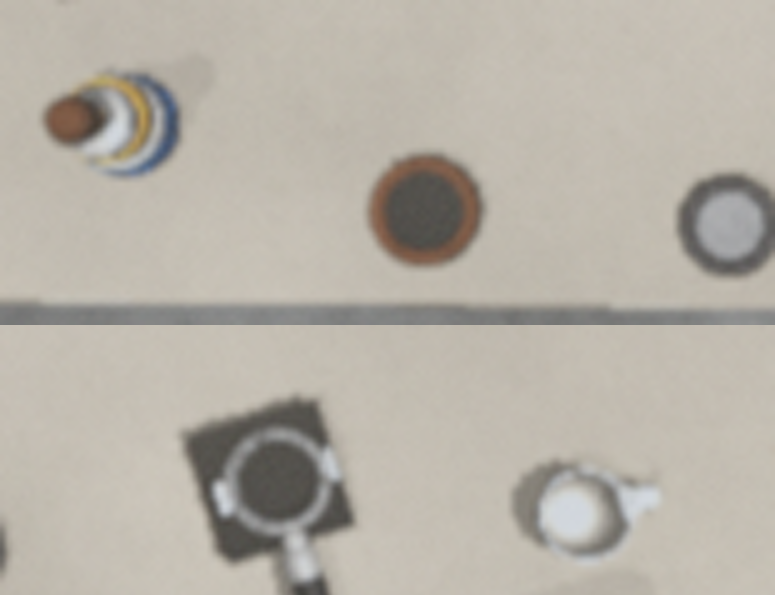

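View pics/sc.png

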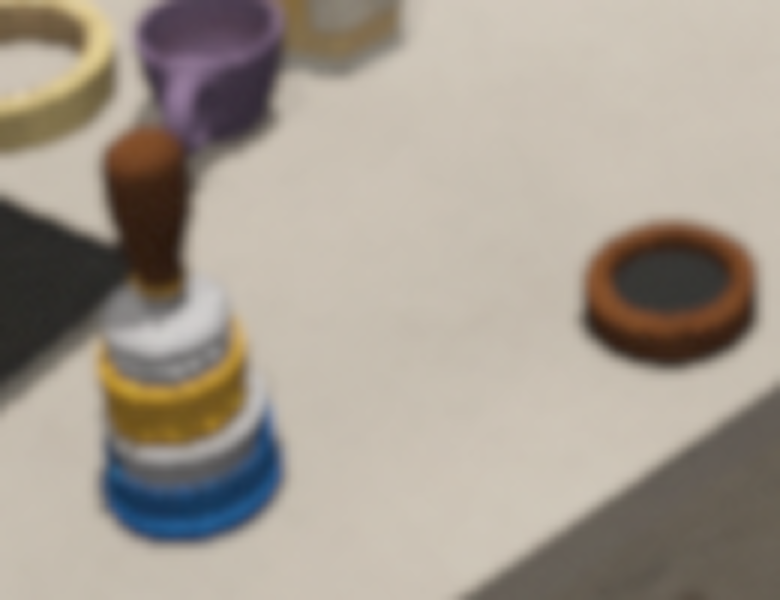

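Top crop: tamper knob at full-res (199,218.6), walnut dock (270.2,237), black dock (331,240), portafilter ring (395.4,226). The scene crop shows the stack upright, with its blue base at about (217,305). I'll overlay the model circles from the top-camera estimates on both views.

```bash
python3 - <<'E'
from h import *
t=imaging.camera("top"); s=imaging.camera("scene")
k=at(t,(199.2,218.6),.15)[:2]; td=at(t,(270.2,237),.02)[:2]; ld=at(t,(331,240),.024)[:2]; pf=at(t,(395.4,226),.07)[:2]
print(k,td,ld,pf)
# colour-based checks
for n,c in(("top",t),("scene",s)):
    hsv=cv2.cvtColor(c["image"],cv2.COLOR_BGR2HSV)
    m=cv2.inRange(hsv,(100,120,60),(115,255,255)); m[:,400:]=0; m[:190]=0
    ys,xs=np.nonzero(m); print(n,"blue bbox",xs.min(),xs.max(),ys.min(),ys.max())
C=[(*k,0,.066),(*k,.026,.062),(*k,.039,.058),(*k,.065,.052),(*k,.085,.044),(*k,.14,.03),(*td,.02,.07),(*td,.02,.049),(*td,0,.07),(*ld,.024,.064),(*ld,.024,.0435),(*ld,0,.064),(*pf,.07,.057),(*pf,.07,.052)]
a=crop(t,185,195,155,65,5,C)[:325]; b=crop(t,340,195,155,65,5,C)[:270]
cv2.imwrite("pics/tc1.png",np.vstack([a,b]))
a=crop(s,185,235,130,90,6,C); b=crop(s,330,175,80,60,6,C)
a=cv2.resize(a,(520,360));b=cv2.resize(b,(320,240))
o=np.zeros((600,520,3),np.uint8);o[:360]=a;o[360:,:320]=b
cv2.imwrite("pics/sc1.png",o)
E
```

```text
[0.5038 0.4047] [0.4505 0.2153] [0.4427 0.0256] [ 0.4875 -0.1691]Traceback (most recent call last):
  File "<stdin>", line 9, in <module>
    return umr_minimum(a, axis, None, out, keepdims, initial, where)
ValueError: zero-size array to reduction operation minimum which has no identity
```

```bash
python3 - <<'E'
from h import *
t=imaging.camera("top"); s=imaging.camera("scene")
k=[.5038,.4047]; td=[.4505,.2153]; ld=[.4427,.0256]; pf=[.4875,-.1691]
C=[(*k,0,.066),(*k,.039,.058),(*k,.065,.052),(*k,.15,.026),(*td,.02,.07),(*td,.02,.049),(*ld,.024,.064),(*ld,.024,.0435),(*pf,.07,.057),(*pf,.07,.052)]
a=crop(t,185,195,155,65,5,C)[:325]; b=crop(t,340,195,155,65,5,C)[:270]
cv2.imwrite("pics/tc1.png",np.vstack([a,b]))
a=crop(s,185,235,130,90,6,C); b=crop(s,330,175,80,60,6,C)
o=np.zeros((600,780,3),np.uint8);o[:540]=a;o[:300,480:]=b[:300,:300]
cv2.imwrite("pics/sc1.png",o)
E
```

```text
(no output)
```

View pics/tc1.png

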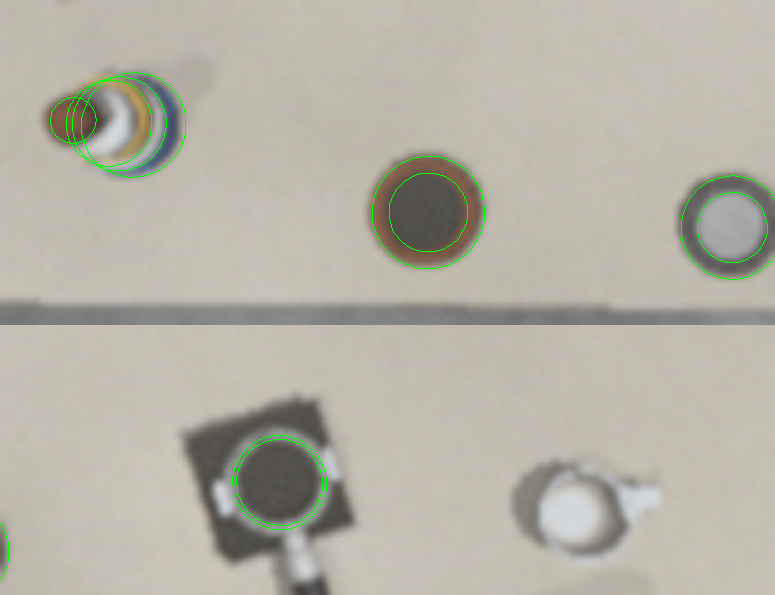

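View pics/sc1.png

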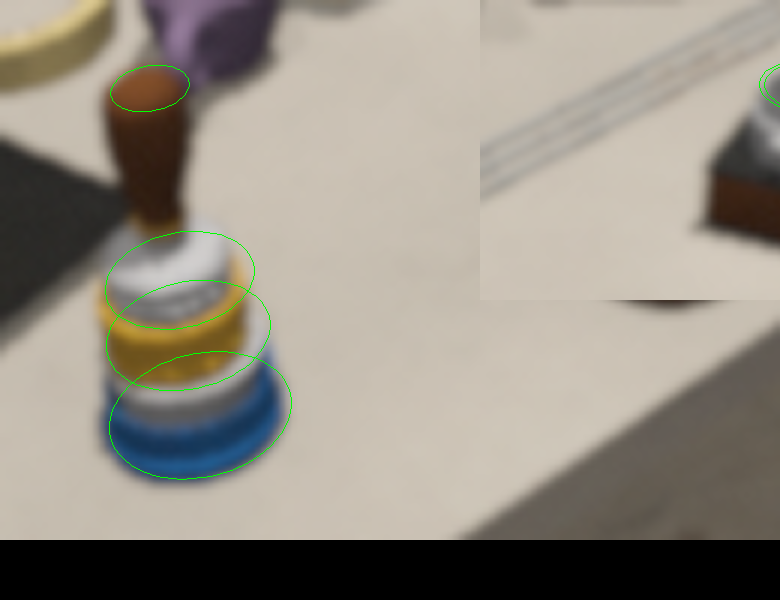

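The estimates came out about 0.4 px low from the crop-to-pixel convention. I'll refine them numerically by matching silhouette centroids in both cameras.

```bash
cat >> h.py <<'E'
from scipy.optimize import fsolve
def sil(c,parts,xy,S=8):
    "area-centroid of the union of convex hulls of stacked discs; parts = [(z0,d0,z1,d1),..]"
    rings=[np.vstack([proj(c,circ(*xy,z0,d0)),proj(c,circ(*xy,z1,d1))]) for z0,d0,z1,d1 in parts]
    o=np.floor(np.vstack(rings).min(0))-2; m=np.zeros(tuple(((np.vstack(rings).max(0)-o+4)*S).astype(int)[::-1]),np.uint8)
    for r in rings: cv2.fillConvexPoly(m,cv2.convexHull(((r-o+.5)*S).astype(np.float32)).astype(np.int32),255)
    M=cv2.moments(m,True); return o+np.array([M['m10'],M['m01']])/M['m00']/S-.5+.5/S, M['m00']/S/S
def fg(c,roi,thr=45,pred=None):
    x0,y0,x1,y1=roi; im=c["image"][y0:y1,x0:x1].astype(int)
    bg=np.median(np.vstack([im[0],im[-1],im[:,0],im[:,-1]]),0)
    m=(np.abs(im-bg).sum(2)>thr*1.5) if pred is None else pred(im)
    n,l,st,ce=cv2.connectedComponentsWithStats(m.astype(np.uint8)); i=1+np.argmax(st[1:,4])
    h,_=cv2.findContours((l==i).astype(np.uint8),0,1); mm=np.zeros(m.shape,np.uint8); cv2.drawContours(mm,h,-1,1,-1)
    M=cv2.moments(mm,True); return np.array([M['m10'],M['m01']])/M['m00']+[x0,y0],M['m00']
def locate(c,parts,g,xy0):
    return fsolve(lambda q:sil(c,parts,q)[0]-g,xy0,epsfcn=1e-4,xtol=1e-4)
STACK=[(0,.066,.009,.066),(.009,.062,.026,.062),(.026,.048,.035,.048),(.035,.058,.039,.058),(.039,.052,.065,.052),(.065,.044,.085,.044),(.09,.016,.127,.03),(.127,.03,.145,.03),(.145,.03,.157,.022)]
TD=[(0,.07,.02,.07)]; LD=[(0,.064,.024,.064)]
E
python3 - <<'E'
from h import *
t=imaging.camera("top"); s=imaging.camera("scene")
for n,P,x0,rt,rs in (("td",TD,[.4518,.2166],(250,215,290,252),(272,252,322,290)),("ld",LD,[.444,.027],(312,222,350,254),(330,224,375,258))):
    for c,r in((t,rt),(s,rs)):
        for th in(30,60,90):
            g,A=fg(c,r,th); q=locate(c,P,g,x0); print(n,th,q,A,sil(c,P,q)[1])
sat=lambda im:(im.max(2)-im.min(2)>55)
for c,r in((t,(190,200,232,240)),):
    for th in (60,90): g,A=fg(c,r,th); q=locate(c,STACK,g,[.505,.406]); print("stack",q,A,sil(c,STACK,q)[1])
# portafilter: grey head / white bright pixels, top
im=t["image"][205:250,375:415]; print(im.max(2)[8:36,8:34])
E
```

```text
td 30 [0.4519 0.2176] 470.0 413.171875
td 60 [0.4516 0.2177] 432.0 412.25
td 90 [0.4517 0.2178] 403.0 412.1875
td 30 [0.4477 0.2218] 701.0 642.484375
td 60 [0.4475 0.2214] 651.0 641.65625
td 90 [0.4472 0.2216] 618.0 643.546875
ld 30 [0.4446 0.0269] 398.0 336.046875
ld 60 [0.4441 0.0271] 366.0 336.90625
ld 90 [0.4444 0.0273] 336.0 336.234375
ld 30 [0.4396 0.0301] 525.0 461.265625
ld 60 [0.4403 0.03  ] 479.0 459.953125
ld 90 [0.4397 0.03  ] 449.0 461.625
stack [0.5078 0.4072] 330.0 425.21875
stack [0.5067 0.3877] 134.0 416.578125
[[175 171 157 143 137 132 118 100  98  95  89  86  84  84  87  86  85  84
   85  83  96 137 174 188 194 195]
 [137 130 120 111 102  93  93  90  87  89  91  90  91  87  86  86  86  83
   84  83  90 126 166 185 193 194]
 [109 100  97  94  89  87  85  87  92  97 105 114 114 115 106 101  92  87
   82  83  83 108 154 178 189 194]
 [ 91  89  88  82  86  85  89  97 109 116 129 139 146 146 141 135 122 104
   91  81  82  96 136 172 186 191]
 [ 87  85  84  83  85  97 115 121 128 123 133 136 142 146 143 148 145 133
  115  97  84  86 125 167 183 186]
 [ 86  84  84  85  98
[... 1786 characters left out ...]
49 152 153
  142 123  96  83  79  80  82  84]
 [ 90  83  83  82  84  89 111 133 138 140 148 154 153 152 164 173 168 142
  112  87  82  84  87  94 106 122]
 [ 96  84  82  84  80  82  86  97 105 119 136 144 147 145 163 174 172 150
  111  88  98 107 121 138 159 171]
 [107  85  80  83  83  79  82  84  85  90  94  99 100 122 161 187 192 174
  137 121 142 155 165 177 191 196]
 [118  86  82  81  80  81  82  80  79  81  78  78  82 113 163 192 201 186
  153 151 171 183 187 194 199 200]
 [125  91  80  81  81  80  80  77  81  85  82  86  91 113 152 182 195 184
  166 165 180 188 190 195 196 200]
 [148 110  87  79  76  82  84  93 108 116 116 112 117 118 145 170 184 186
  180 172 174 183 190 193 196 200]]
```

The cameras agree to within a constant offset of about (-4, +3.5) mm, which fits a 2 mm error in each. I'll use the averages: stack (.503,.408), walnut dock (.4496,.2197), black dock (.4421,.0286), portafilter (.486,-.167). Moving over: align yaw, rise, then traverse.

```bash
python3 -m pendant '[[[1,0,0,-40,0.16],[1,0,0,-40,0.159],[1,0,0,0,0],[1,0,0,0,0]]]'; python3 -m pendant '[[[1,12.8,-41.7,0,0],[1,12.8,-41.7,0,0],[1,12.8,-41.7,0,0],[1,12.8,-41.7,0,0],[1,12.8,-41.7,0,0],[1,12.8,-41.7,0,0],[1,12.8,-41.7,0,0],[1,12.8,-41.7,0,0],[1,12.8,-41.7,0,0],[1,12.8,-41.7,0,0],[1,12.8,-41.7,0,0],[1,12.8,-41.7,0,0]]]'
```

```text
t: 1.0
tcp_pos: [0.1958, -0.5931, 0.2939]
orientation: [1.0, 0.001, -0.0, -0.0]
contact_force: [-0.3, -0.1, -1.0]
width: 0.0918
finger_force: 0.0
t: 2.5
tcp_pos: [0.349, -0.0916, 0.2934]
orientation: [1.0, 0.001, -0.001, -0.0]
contact_force: [0.3, -0.8, 0.1]
width: 0.0916
finger_force: 0.0
```

```bash
python3 -m pendant '[[[1,12.8,-41.7,0,0],[1,12.8,-41.7,0,0],[1,12.8,-41.7,0,0],[1,12.8,-41.7,0,0],[1,12.8,-41.7,0,0],[1,12.8,-41.7,0,0],[1,12.8,-41.7,0,0],[1,12.8,-41.7,0,0],[1,12.8,-41.7,0,0],[1,12.8,-41.7,0,0],[1,12.8,-41.7,0,0],[1,12.8,-41.7,0,0]]]'; python3 -m pendant '[[[1,0,0,0,0],[1,0,0,0,0]]]'; python3 - <<'E'
from h import *
t=imaging.camera("top"); s=imaging.camera("scene")
for c in(t,s):
    p=proj(c,[arm.get_obs()["tcp_pos"]])[0]; print(p)
    i=crop(c,int(p[0])-40,int(p[1])-30,80,70,5,[(*arm.get_obs()["tcp_pos"],.01)]); cv2.imwrite("pics/g%d.png"%(c is t),i)
cv2.imwrite("pics/g.png",np.hstack([cv2.imread("pics/g1.png"),cv2.imread("pics/g0.png")]))
print(arm.get_obs()["joints"])
E
```

```text
t: 4.0
tcp_pos: [0.503, 0.4081, 0.2926]
orientation: [1.0, 0.001, -0.001, 0.001]
contact_force: [0.1, 0.3, 0.1]
width: 0.0919
finger_force: 0.0
t: 4.25
tcp_pos: [0.5025, 0.4063, 0.293]
orientation: [1.0, 0.0, -0.001, 0.001]
contact_force: [0.5, -0.4, -0.2]
width: 0.0916
finger_force: 0.0
[184.5222 217.8762]
[199.5349 187.8531]
[ 0.677   0.3264  1.4937 -0.0002  1.3229  2.2482]
```

View pics/g.png

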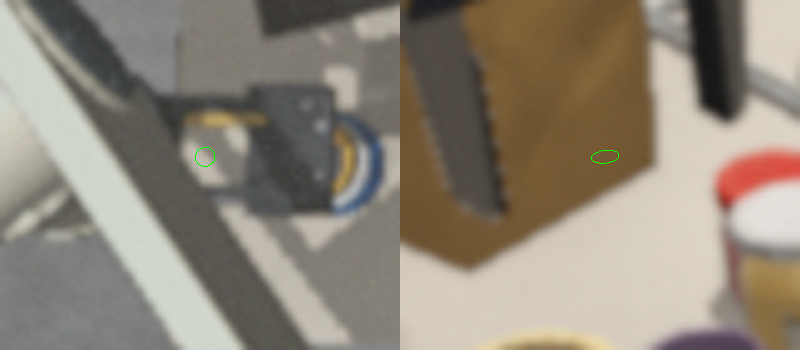

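The gripper is over the stack, and the handle should sit between the fingers. I'll descend, squeeze along x first (quarter turn), then reopen and grip along y, so the piece is centred in both axes.

```bash
python3 -m pendant '[[[1,0,0,0,-0.175],[1,0,0,0,-0.175],[1,0,0,0,-0.175],[1,0,0,0,-0.175],[1,0,0,0,-0.175],[1,0,0,0,-0.175],[1,0,0,0,-0.175],[1,0,0,0,-0.175],[1,0,0,0,-0.175],[1,0,0,0,0]]]';  python3 -m pendant '[[[1,0,0,30,0],[1,0,0,30,0],[1,0,0,30,0],[1,0,0,30,0],[1,0,0,20,0],[1,0,0,16,0],[1,0,0,15,0],[1,0,0,15,0],[1,0,0,0,0],[1,0,0,0,0]]]'
```

```text
t: 5.6
tcp_pos: [0.5032, 0.4062, 0.2949]
orientation: [0.706, 0.708, 0.0, 0.0]
contact_force: [0.4, -0.1, 0.9]
width: 0.0921
finger_force: 0.0
t: 6.85
tcp_pos: [0.5036, 0.4075, 0.109]
orientation: [0.706, 0.708, 0.0, 0.0]
contact_force: [1.0, -0.4, -0.5]
width: 0.0921
finger_force: 0.0
```

```bash
python3 - <<'E'
from h import *
o=arm.get_obs(); print(o["tcp_pos"],o["orientation"],o["contact_force"],o["width"])
s=imaging.camera("scene"); cv2.imwrite("pics/s2.png",crop(s,170,200,100,120,5))
E
```

```text
[0.5036 0.4075 0.109 ] [0.7057 0.7085 0.0003 0.    ] [ 0.9704 -0.3775 -0.5207] 0.09210870547192607
```

View pics/s2.png

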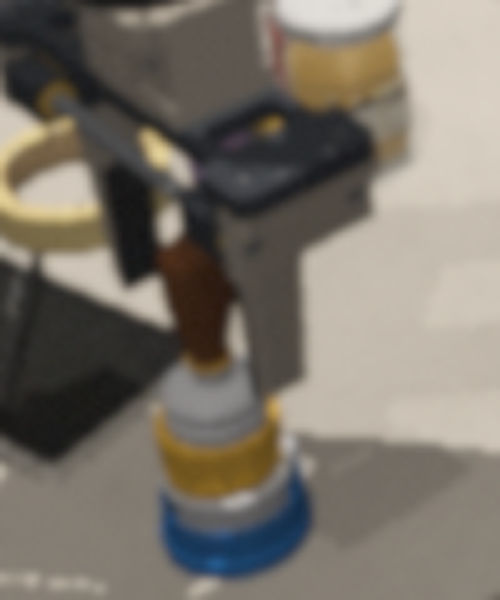

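The fingers straddle the handle, slightly low. I'll raise 9 mm and do the centring squeezes.

```bash
python3 -m pendant '[[[1,0,0,-9,0],[0,0,0,0,0],[-0.1,0,0,0,0],[-0.2,0,0,0,0],[-0.25,0,0,0,0],[-0.28,0,0,0,0],[-0.31,0,0,0,0],[-0.33,0,0,0,0],[-0.33,0,0,0,0],[-0.33,0,0,0,0]]]'; python3 -m pendant '[[[0.3,0,0,0,0],[0.3,0,0,0,0],[0.3,0,0,0,0.175],[0.3,0,0,0,0.175],[0.3,0,0,0,0.175],[0.3,0,0,0,0.175],[0.3,0,0,0,0.175],[0.3,0,0,0,0.175],[0.3,0,0,0,0.175],[0.3,0,0,0,0.175],[0.3,0,0,0,0.17]]]'; python3 -m pendant '[[[0.1,0,0,0,0],[-0.1,0,0,0,0],[-0.2,0,0,0,0],[-0.25,0,0,0,0],[-0.28,0,0,0,0],[-0.31,0,0,0,0],[-0.33,0,0,0,0],[-1,0,0,0,0],[-1,0,0,0,0],[-1,0,0,0,0]]]'
```

```text
t: 8.15
tcp_pos: [0.5032, 0.4072, 0.1176]
orientation: [0.706, 0.709, -0.0, -0.0]
contact_force: [-1.1, 0.3, 0.0]
width: 0.0305
finger_force: 0.2
t: 9.52
tcp_pos: [0.5033, 0.4073, 0.1176]
orientation: [1.0, -0.0, 0.0, -0.0]
contact_force: [0.0, 0.9, -0.2]
width: 0.0599
finger_force: 0.0
t: 10.78
tcp_pos: [0.5034, 0.4074, 0.1177]
orientation: [1.0, 0.002, 0.0, -0.0]
contact_force: [0.6, 1.8, 1.4]
width: 0.0287
finger_force: 30.0
```

Gripped. Lift and carry over the walnut dock.

```bash
python3 -m pendant '[[[-1,0,0,-10,0],[-1,0,0,-20,0],[-1,0,0,-30,0],[-1,-5.8,20.7,0,0],[-1,-6,20.9,0,0],[-1,-6,20.9,0,0],[-1,-6,20.9,0,0],[-1,-6,20.9,0,0],[-1,-6,20.9,0,0],[-1,-6,20.8,0,0],[-1,-6,20.8,0,0],[-1,-6,20.8,0,0]]]'; python3 -m pendant '[[[-1,0,0,20,0],[-1,0,0,20,0],[-1,0,0,20,0],[-1,0,0,0,0],[-1,0,0,0,0]]]'; python3 - <<'E'
from h import *
o=arm.get_obs(); p=o["tcp_pos"]; print(p,o["joints"])
t=imaging.camera("top"); s=imaging.camera("scene")
zo=p[2]-.0527
C=[(*p[:2],zo,.044),(*p[:2],zo+.02,.044),(.4496,.2197,.02,.07),(.4496,.2197,0,.07)]
a=crop(t,245,215,50,45,8,C); b=crop(s,265,220,60,75,8,C)
v=np.zeros((600,880,3),np.uint8); v[:360,:400]=a; v[:600,400:880]=b; cv2.imwrite("pics/d1.png",v[:,:800]); cv2.imwrite("pics/d1raw.png",s["image"])
E
```

```text
t: 12.28
tcp_pos: [0.45, 0.218, 0.1776]
orientation: [1.0, 0.002, 0.0, 0.0]
contact_force: [0.2, -0.2, -3.2]
width: 0.0289
finger_force: 30.0
t: 12.9
tcp_pos: [0.4507, 0.2192, 0.1182]
orientation: [1.0, 0.002, 0.0, -0.0]
contact_force: [0.2, 0.0, -1.6]
width: 0.0291
finger_force: 30.0
[0.4507 0.2192 0.1182] [0.4497 0.2838 1.9827 0.     0.8744 2.0159]
```

View pics/d1.png

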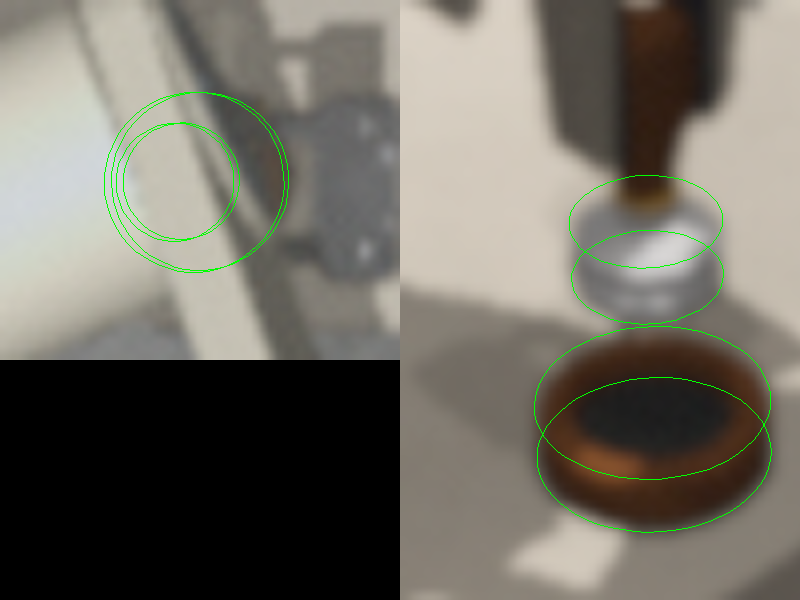

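The scene view shows the held tamper centred over the dock. Widths match the model (576–722 against 571–723, dock 538–768 against 537–771) and the centres coincide within about 1 mm. Descending with force checks.

```bash
python3 -m pendant '[[[-1,-1,-0.5,20,0],[-1,0,0,15,0],[-1,0,0,5,0],[-1,0,0,0,0],[-1,0,0,0,0]]]'; python3 -m pendant '[[[-1,0,0,3,0],[-1,0,0,3,0],[-1,0,0,0,0],[-1,0,0,0,0]]]'; python3 -m pendant '[[[-1,0,0,2,0],[-1,0,0,2,0],[-1,0,0,0,0],[-1,0,0,0,0]]]'
```

```text
t: 13.62
tcp_pos: [0.4498, 0.22, 0.078]
orientation: [1.0, 0.002, 0.0, -0.0]
contact_force: [0.8, -0.6, -2.1]
width: 0.0289
finger_force: 30.0
t: 14.12
tcp_pos: [0.4494, 0.2199, 0.0716]
orientation: [1.0, 0.002, -0.0, 0.0]
contact_force: [-0.4, -0.6, -0.9]
width: 0.0289
finger_force: 30.0
t: 14.62
tcp_pos: [0.4494, 0.2199, 0.0676]
orientation: [1.0, 0.002, -0.0, 0.0]
contact_force: [-0.1, -0.5, -2.7]
width: 0.0294
finger_force: 30.0
```

```bash
python3 -m pendant '[[[-1,0,0,1.5,0],[-1,0,0,1.5,0],[-1,0,0,0,0],[-1,0,0,0,0]]]'; python3 -m pendant '[[[-1,0,0,1,0],[-1,0,0,1,0],[-1,0,0,0,0],[-1,0,0,0,0]]]'
```

```text
t: 15.12
tcp_pos: [0.4494, 0.2199, 0.0646]
orientation: [1.0, 0.002, -0.0, -0.0]
contact_force: [0.6, -0.5, -3.0]
width: 0.029
finger_force: 30.0
t: 15.62
tcp_pos: [0.4496, 0.22, 0.0628]
orientation: [1.0, 0.002, 0.0, -0.0]
contact_force: [-0.6, 0.4, 2.0]
width: 0.0291
finger_force: 30.0
```

Floor contact came at the predicted height. Release, rise, and go back to the stack for the leveller.

```bash
python3 -m pendant '[[[-0.33,0,0,0,0],[-0.2,0,0,0,0],[0,0,0,0,0],[0.3,0,0,0,0],[1,0,0,0,0],[1,0,0,-15,0],[1,0,0,-35,0],[1,0,0,-40,0],[1,0,0,-40,0],[1,0,0,0,0]]]'; python3 -m pendant '[[[1,4.8,-17.4,0,0],[1,6,-21.3,0,0],[1,6,-21.3,0,0],[1,6,-21.3,0,0],[1,6,-21.3,0,0],[1,6,-21.3,0,0],[1,6,-21.3,0,0],[1,6,-21.2,0,0],[1,6,-21,0,0],[1,1,0,0,0],[1,0,0,0,0]]]'; python3 - <<'E'
from h import *
t=imaging.camera("top"); s=imaging.camera("scene"); print(arm.get_obs()["joints"])
C=[(.5034,.4074,.065,.052),(.5034,.4074,0,.066)]
D=[(.4496,.22,.02,.07)]
a=crop(s,185,235,65,85,6,C); b=crop(s,265,215,65,85,6,D); cv2.imwrite("pics/e.png",np.hstack([a,b]))
E
```

```text
t: 16.88
tcp_pos: [0.4514, 0.2208, 0.1966]
orientation: [1.0, 0.002, 0.003, -0.001]
contact_force: [0.7, 0.1, 0.7]
width: 0.0916
finger_force: 0.0
t: 18.25
tcp_pos: [0.5021, 0.4072, 0.1923]
orientation: [1.0, 0.002, -0.0, 0.0]
contact_force: [-0.8, -0.6, -0.4]
width: 0.0924
finger_force: 0.0
[ 0.6788  0.4062  1.6058 -0.0001  1.1302  2.2452]
```

View pics/e.png

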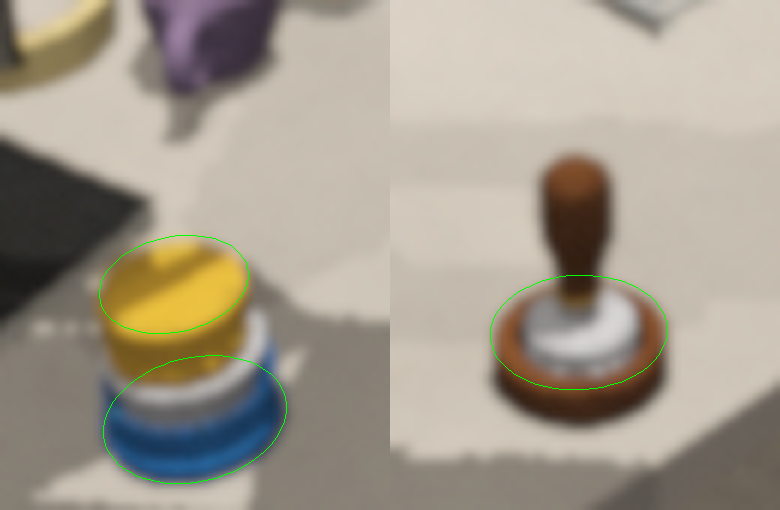

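The tamper stands upright in its dock, and the leveller cap matches the expected circle at (.5034,.4074). Same two-axis centring for the leveller, with tips just above the basket rim.

```bash
python3 -m pendant '[[[1,1,0,30,-0.175],[1,0,0,30,-0.175],[1,0,0,0,-0.175],[1,0,0,0,-0.175],[1,0,0,0,-0.175],[1,0,0,0,-0.175],[1,0,0,0,-0.175],[1,0,0,0,-0.175],[1,0,0,0,-0.175],[1,0,0,0,0],[1,0,0,0,0]]]';  python3 -m pendant '[[[1,0,0,30,0],[1,0,0,25,0],[1,0,0,20,0],[1,0,0,10,0],[1,0,0,5,0],[1,0,0,0,0],[1,0,0,0,0]]]'
```

```text
t: 19.73
tcp_pos: [0.5033, 0.4072, 0.1327]
orientation: [0.705, 0.709, 0.0, 0.0]
contact_force: [-0.2, -0.6, 0.1]
width: 0.0916
finger_force: 0.0
t: 20.6
tcp_pos: [0.5037, 0.4079, 0.0433]
orientation: [0.704, 0.71, 0.001, 0.0]
contact_force: [-0.1, 0.1, -0.2]
width: 0.0916
finger_force: 0.0
```

```bash
python3 -m pendant '[[[0.4,0,0,1,0],[0.3,0,0,0,0],[0.25,0,0,0,0],[0.2,0,0,0,0],[0.17,0,0,0,0],[0.14,0,0,0,0],[0.14,0,0,0,0],[0.14,0,0,0,0]]]'; python3 -m pendant '[[[0.6,0,0,0,0],[0.6,0,0,0,0],[0.6,0,0,0,0.175],[0.6,0,0,0,0.175],[0.6,0,0,0,0.175],[0.6,0,0,0,0.175],[0.6,0,0,0,0.175],[0.6,0,0,0,0.175],[0.6,0,0,0,0.175],[0.6,0,0,0,0.175],[0.6,0,0,0,0.172]]]'; python3 -m pendant '[[[0.4,0,0,0,0],[0.3,0,0,0,0],[0.25,0,0,0,0],[0.2,0,0,0,0],[0.17,0,0,0,0],[0.14,0,0,0,0],[-1,0,0,0,0],[-1,0,0,0,0],[-1,0,0,0,0]]]'
```

```text
t: 21.6
tcp_pos: [0.5034, 0.4076, 0.0416]
orientation: [0.704, 0.71, 0.0, 0.0]
contact_force: [0.6, 0.3, 0.2]
width: 0.0526
finger_force: 0.6
t: 22.98
tcp_pos: [0.5032, 0.4075, 0.0415]
orientation: [1.0, 0.001, -0.0, 0.0]
contact_force: [-0.1, -0.1, -0.2]
width: 0.0734
finger_force: 0.0
t: 24.1
tcp_pos: [0.5034, 0.4076, 0.0417]
orientation: [1.0, 0.004, 0.0, -0.0]
contact_force: [0.2, 0.2, 0.2]
width: 0.0515
finger_force: 30.0
```

```bash
python3 -m pendant '[[[-1,0,0,-5,0],[-1,0,0,-8,0],[-1,0,0,-20,0],[-1,0,0,-30,0],[-1,0,0,-40,0],[-1,0,0,-40,0],[-1,0,0,-15,0],[-1,0,0,0,0]]]'; python3 -m pendant '[[[-1,-3.3,20,0,0],[-1,-5,31,0,0],[-1,-5.5,34,0,0],[-1,-5.5,34,0,0],[-1,-5.5,34,0,0],[-1,-5.5,34,0,0],[-1,-5.5,34,0,0],[-1,-5.5,34,0,0],[-1,-5.5,34,0,0],[-1,-5.5,34,0,0],[-1,-5.5,34,0,0],[-1,-3.5,22,0,0]]]'; python3 -m pendant '[[[-1,0,0,30,0],[-1,0,0,40,0],[-1,0,0,30,0],[-1,0,0,0,0],[-1,0,0,0,0]]]'
```

```text
t: 25.1
tcp_pos: [0.5036, 0.4078, 0.2007]
orientation: [1.0, 0.004, 0.001, -0.001]
contact_force: [0.1, 0.6, -3.0]
width: 0.0513
finger_force: 30.0
t: 26.6
tcp_pos: [0.4426, 0.026, 0.198]
orientation: [1.0, 0.003, -0.002, 0.0]
contact_force: [0.5, 1.0, -2.2]
width: 0.0514
finger_force: 30.0
t: 27.22
tcp_pos: [0.4446, 0.0278, 0.0999]
orientation: [1.0, 0.004, -0.0, 0.0]
contact_force: [0.4, 0.5, -2.5]
width: 0.0513
finger_force: 30.0
```

```bash
python3 - <<'E'
from h import *
o=arm.get_obs(); p=o["tcp_pos"]; print(p,o["joints"]); zo=p[2]-.0127
s=imaging.camera("scene"); t=imaging.camera("top")
a=crop(s,180,240,65,85,6,[(.5034,.4075,.039,.058),(.5034,.4075,0.,.066)])
b=crop(s,320,190,65,85,6,[(*p[:2],zo+.01,.052),(*p[:2],zo,.04),(.4421,.0286,.024,.0435),(.4421,.0286,.024,.064),(.4421,.0286,0,.064)]); cv2.imwrite("pics/f.png",np.hstack([a,b]))
E
```

```text
[0.4446 0.0278 0.0999] [ 0.0591  0.2359  2.108  -0.0001  0.7982  1.6223]
```

View pics/f.png

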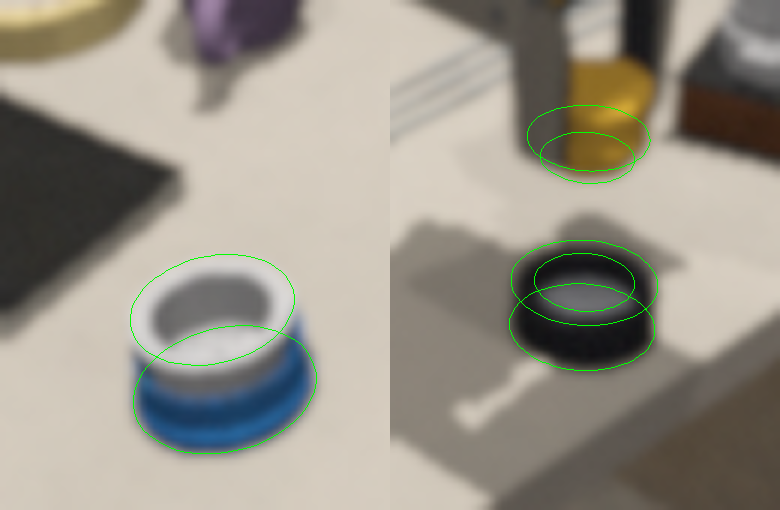

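The left crop shows the basket upright with its rim on the model circle, undisturbed. On the right, the leveller hangs roughly over the black dock. Correct by (-2.5, +0.8) mm and descend, watching force.

```bash
python3 -m pendant '[[[-1,-2.5,-0.8,25,0],[-1,0,0,20,0],[-1,0,0,10,0],[-1,0,0,5,0],[-1,0,0,0,0],[-1,0,0,0,0]]]'; python3 -m pendant '[[[-1,0,0,2,0],[-1,0,0,1.5,0],[-1,0,0,0,0],[-1,0,0,0,0]]]'; python3 -m pendant '[[[-1,0,0,1,0],[-1,0,0,1,0],[-1,0,0,0,0],[-1,0,0,0,0]]]'
```

```text
t: 28.08
tcp_pos: [0.443, 0.0289, 0.0401]
orientation: [1.0, 0.004, 0.001, -0.0]
contact_force: [0.7, 0.1, -2.1]
width: 0.0515
finger_force: 30.0
t: 28.58
tcp_pos: [0.4424, 0.0288, 0.0361]
orientation: [1.0, 0.004, -0.0, 0.0]
contact_force: [0.3, 0.2, -2.5]
width: 0.0513
finger_force: 30.0
t: 29.08
tcp_pos: [0.4424, 0.0288, 0.0341]
orientation: [1.0, 0.004, -0.0, 0.0]
contact_force: [0.2, 0.3, -3.0]
width: 0.0521
finger_force: 30.0
```

```bash
python3 -m pendant '[[[-1,0,0,1.5,0],[-1,0,0,1.5,0],[-1,0,0,1.5,0],[-1,0,0,0,0],[-1,0,0,0,0]]]'; python3 -m pendant '[[[-1,0,0,1,0],[-1,0,0,1,0],[-1,0,0,1,0],[-1,0,0,0,0],[-1,0,0,0,0]]]'
```

```text
t: 29.7
tcp_pos: [0.4425, 0.0289, 0.0296]
orientation: [1.0, 0.004, -0.0, -0.0]
contact_force: [0.3, 0.0, -2.6]
width: 0.0512
finger_force: 30.0
t: 30.32
tcp_pos: [0.4425, 0.0288, 0.0266]
orientation: [1.0, 0.004, 0.0, -0.0]
contact_force: [-1.1, 0.4, 0.1]
width: 0.0515
finger_force: 30.0
```

Seated: the load has transferred at the predicted height. Release and return for the basket.

```bash
python3 -m pendant '[[[0.14,0,0,0,0],[0.2,0,0,0,0],[0.3,0,0,0,0],[0.6,0,0,0,0],[1,0,0,0,0],[1,0,0,-15,0],[1,0,0,-40,0],[1,0,0,-40,0],[1,0,0,-40,0],[1,0,0,-35,0],[1,0,0,0,0]]]'; python3 -m pendant '[[[1,3.2,-20,0,0],[1,5,-31,0,0],[1,5.5,-34,0,0],[1,5.5,-34,0,0],[1,5.5,-34,0,0],[1,5.5,-34,0,0],[1,5.5,-34,0,0],[1,5.5,-34,0,0],[1,5.5,-34,0,0],[1,5.5,-34,0,0],[1,5.5,-34,0,0],[1,3.2,-21.7,0,0]]]'; python3 -m pendant '[[[1,0,0,30,-0.175],[1,0,0,40,-0.175],[1,0,0,30,-0.175],[1,0,0,0,-0.175],[1,0,0,0,-0.175],[1,0,0,0,-0.175],[1,0,0,0,-0.175],[1,0,0,0,-0.175],[1,0,0,0,-0.172],[1,0,0,0,0],[1,0,0,0,0]]]'
```

```text
t: 31.7
tcp_pos: [0.4442, 0.0289, 0.2]
orientation: [1.0, 0.004, 0.003, -0.0]
contact_force: [0.8, 0.2, -0.4]
width: 0.0917
finger_force: 0.0
t: 33.2
tcp_pos: [0.5, 0.409, 0.1958]
orientation: [1.0, 0.004, -0.001, 0.0]
contact_force: [-0.3, -0.7, 0.6]
width: 0.0919
finger_force: 0.0
t: 34.58
tcp_pos: [0.5003, 0.4077, 0.0964]
orientation: [0.705, 0.709, -0.0, -0.0]
contact_force: [0.1, -0.1, 0.1]
width: 0.0917
finger_force: 0.0
```

```bash
python3 -m pendant '[[[1,0,3,25,0],[1,0,0,20,0],[1,0,0,11,0],[1,0,0,5,0],[1,0,0,0,0],[1,0,0,0,0]]]'; python3 -m pendant '[[[0.5,0,0,0,0],[0.4,0,0,0,0],[0.34,0,0,0,0],[0.3,0,0,0,0],[0.275,0,0,0,0],[0.27,0,0,0,0],[0.27,0,0,0,0]]]'; python3 -m pendant '[[[0.6,0,0,0,0],[0.6,0,0,0,0],[0.6,0,0,0,0.175],[0.6,0,0,0,0.175],[0.6,0,0,0,0.175],[0.6,0,0,0,0.175],[0.6,0,0,0,0.175],[0.6,0,0,0,0.175],[0.6,0,0,0,0.175],[0.6,0,0,0,0.175],[0.6,0,0,0,0.172],[0.5,0,0,0,0]]]'
```

```text
t: 35.33
tcp_pos: [0.5038, 0.4084, 0.0362]
orientation: [0.704, 0.71, 0.001, 0.0]
contact_force: [0.1, -0.1, 0.3]
width: 0.0921
finger_force: 0.0
t: 36.2
tcp_pos: [0.5034, 0.408, 0.0356]
orientation: [0.704, 0.71, -0.0, -0.0]
contact_force: [-0.5, -0.0, -0.1]
width: 0.0584
finger_force: 0.0
t: 37.7
tcp_pos: [0.5034, 0.408, 0.0356]
orientation: [1.0, 0.004, -0.0, 0.0]
contact_force: [0.7, -0.3, 0.3]
width: 0.0694
finger_force: 0.0
```

```bash
python3 -m pendant '[[[0.4,0,0,0.5,0],[0.34,0,0,0,0],[0.3,0,0,0,0],[0.275,0,0,0,0],[0.27,0,0,0,0],[-1,0,0,0,0],[-1,0,0,0,0],[-1,0,0,0,0]]]'; python3 -m pendant '[[[-1,0,0,-3,0],[-1,0,0,-5,0],[-1,0,0,-8,0],[-1,0,0,-14,0],[-1,0,0,-25,0],[-1,0,0,-25,0],[-1,0,0,-30,0],[-1,0,0,-30,0],[-1,0,0,-30,0],[-1,0,0,0,0],[-1,0,0,0,0]]]'; python3 - <<'E'
from h import *
o=arm.get_obs(); p=o["tcp_pos"]; s=imaging.camera("scene"); zo=p[2]-.0261
a=crop(s,180,235,65,85,6,[(.5034,.4075,0.026,.062),(.5034,.4075,0.,.066)])
u=proj(s,[[*p[:2],zo]])[0].astype(int)
b=crop(s,u[0]-32,u[1]-50,65,85,6,[(*p[:2],zo+.03,.058),(*p[:2],zo,.045)]); cv2.imwrite("pics/k.png",np.hstack([a,b]))
E
```

```text
t: 38.7
tcp_pos: [0.5034, 0.4081, 0.0351]
orientation: [1.0, 0.004, 0.0, -0.0]
contact_force: [-0.4, 0.8, -0.0]
width: 0.0558
finger_force: 30.0
t: 40.08
tcp_pos: [0.5029, 0.4077, 0.2046]
orientation: [1.0, 0.004, -0.0, 0.0]
contact_force: [0.6, -0.5, -1.2]
width: 0.0555
finger_force: 30.0
```

View pics/k.png

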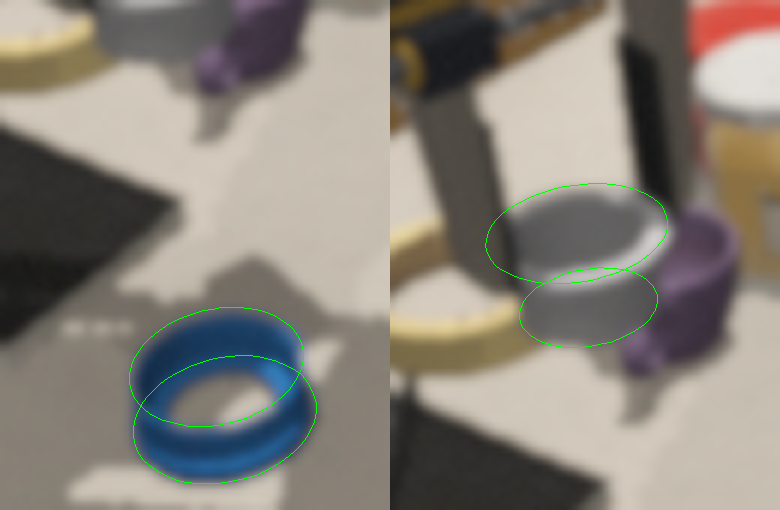

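The basket is held upright and the funnel stayed in place. Carry to the portafilter.

```bash
python3 -m pendant '[[[-1,0,20,0,0],[-1,0,30,0,0],[-1,0,34,0,0],[-1,0,34,0,0],[-1,0,34,0,0],[-1,0,34,0,0],[-1,0,34,0,0],[-1,0,34,0,0],[-1,0,34,0,0],[-1,0,34,0,0],[-1,0,34,0,0],[-1,0,34,0,0]]]'; python3 -m pendant '[[[-1,-3,34,0,0],[-1,-4,34,0,0],[-1,-4,34,0,0],[-1,-4,34,0,0],[-1,-2,30,0,0],[-1,0,20,0,0],[-1,0,0,20,0],[-1,0,0,25,0],[-1,0,0,20,0],[-1,0,0,10,0],[-1,0,0,0,0],[-1,0,0,0,0]]]'
```

```text
t: 41.62
tcp_pos: [0.5051, 0.016, 0.2043]
orientation: [1.0, 0.004, -0.001, 0.0]
contact_force: [-0.4, 0.2, -1.0]
width: 0.0556
finger_force: 30.0
t: 43.12
tcp_pos: [0.4913, -0.1682, 0.1307]
orientation: [1.0, 0.004, 0.0, 0.0]
contact_force: [-0.1, -0.9, -1.1]
width: 0.0556
finger_force: 30.0
```

```bash
python3 - <<'E'
from h import *
o=arm.get_obs(); p=o["tcp_pos"]; s=imaging.camera("scene");t=imaging.camera("top"); zo=p[2]-.0261; print(p)
P=(.486,-.167)
C=[(*p[:2],zo+.03,.058),(*p[:2],zo,.045),(*P,.07,.057),(*P,.07,.052)]
a=crop(s,355,155,60,70,7,C); b=crop(t,370,200,55,55,7,C); v=np.zeros((490,805,3),np.uint8); v[:,:420]=a; v[:385,420:]=b; cv2.imwrite("pics/l.png",v[:,:800])
E
```

```text
[ 0.4913 -0.1682  0.1307]
```

View pics/l.png

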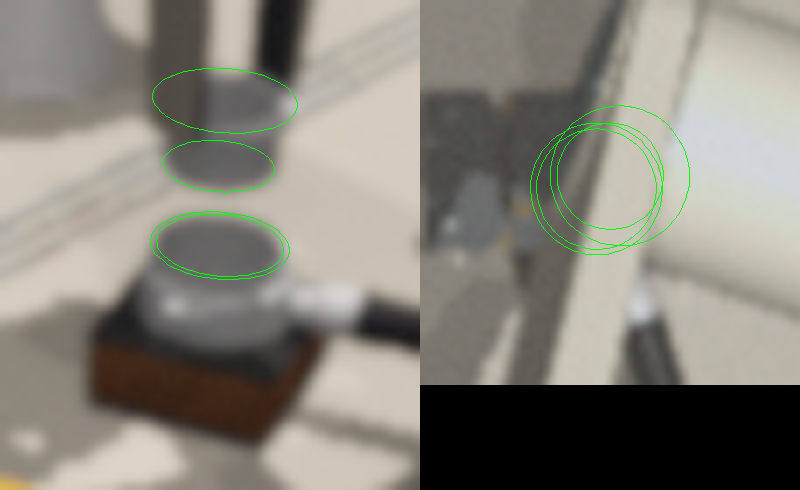

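The scene view shows the head top on the model ellipse (centre about (220,246) in the crop), so (.486,-.167) holds. Correct by (-5.3, +1.2) mm and descend.

```bash
python3 -m pendant '[[[-1,-3,-1.2,10,0],[-1,-2.3,0,10,0],[-1,0,0,10,0],[-1,0,0,2,0],[-1,0,0,0,0],[-1,0,0,0,0]]]'; python3 -m pendant '[[[-1,0,0,2,0],[-1,0,0,2,0],[-1,0,0,0,0],[-1,0,0,0,0]]]'; python3 -m pendant '[[[-1,0,0,1,0],[-1,0,0,1,0],[-1,0,0,1,0],[-1,0,0,0,0],[-1,0,0,0,0]]]'
```

```text
t: 43.98
tcp_pos: [0.4858, -0.167, 0.0983]
orientation: [1.0, 0.004, 0.0, 0.0]
contact_force: [-0.3, -0.0, -0.6]
width: 0.0555
finger_force: 30.0
t: 44.48
tcp_pos: [0.4856, -0.1669, 0.0941]
orientation: [1.0, 0.004, 0.0, -0.0]
contact_force: [-0.4, -0.0, -0.1]
width: 0.0558
finger_force: 30.0
t: 45.1
tcp_pos: [0.4856, -0.167, 0.0911]
orientation: [1.0, 0.004, 0.0, 0.0]
contact_force: [0.4, -0.8, -1.0]
width: 0.0556
finger_force: 30.0
```

```bash
python3 -m pendant '[[[-1,0,0,2,0],[-1,0,0,2,0],[-1,0,0,2,0],[-1,0,0,0,0],[-1,0,0,0,0]]]'; python3 -m pendant '[[[-1,0,0,2,0],[-1,0,0,2,0],[-1,0,0,2,0],[-1,0,0,2,0],[-1,0,0,0,0],[-1,0,0,0,0]]]'
```

```text
t: 45.72
tcp_pos: [0.4856, -0.167, 0.085]
orientation: [1.0, 0.004, 0.0, 0.0]
contact_force: [2.1, -2.2, -0.9]
width: 0.0559
finger_force: 30.0
t: 46.48
tcp_pos: [0.4857, -0.167, 0.0771]
orientation: [1.0, 0.004, 0.0, 0.0]
contact_force: [2.7, -3.2, -0.9]
width: 0.0557
finger_force: 30.0
```

A light wall touch is pushing the tool toward +x/-y. I'll yield 1 mm that way and continue down.

```bash
python3 -m pendant '[[[-1,1,1,0,0],[-1,0,0,0,0],[-1,0,0,0,0]]]'; python3 -m pendant '[[[-1,0,0,2,0],[-1,0,0,2,0],[-1,0,0,1.5,0],[-1,0,0,0,0],[-1,0,0,0,0]]]'
```

```text
t: 46.85
tcp_pos: [0.4859, -0.1676, 0.0768]
orientation: [1.0, 0.004, -0.001, -0.0]
contact_force: [0.1, 0.0, -1.7]
width: 0.0558
finger_force: 30.0
t: 47.48
tcp_pos: [0.4866, -0.1679, 0.0716]
orientation: [1.0, 0.004, -0.0, -0.0]
contact_force: [-0.9, 0.3, -0.7]
width: 0.0554
finger_force: 30.0
```

```bash
python3 -m pendant '[[[-1,0,0,0.7,0],[-1,0,0,0.6,0],[-1,0,0,0,0],[-1,0,0,0,0]]]'; python3 -m pendant '[[[-1,0,0,0.5,0],[-1,0,0,0,0],[-1,0,0,0,0]]]'
```

```text
t: 47.98
tcp_pos: [0.4866, -0.1679, 0.0703]
orientation: [1.0, 0.004, 0.0, 0.0]
contact_force: [0.4, -0.9, 0.2]
width: 0.0554
finger_force: 30.4
t: 48.35
tcp_pos: [0.4867, -0.1679, 0.07]
orientation: [1.0, 0.004, 0.0, 0.0]
contact_force: [0.1, -0.0, 4.6]
width: 0.0555
finger_force: 31.9
```

Seated at the predicted height. Release and fetch the funnel.

```bash
python3 -m pendant '[[[-1,0,0,-0.3,0],[0.27,0,0,0,0],[0.3,0,0,0,0],[0.5,0,0,0,0],[1,0,0,0,0],[1,0,0,0,0],[1,0,0,-10,0],[1,0,0,-30,0],[1,0,0,-40,0],[1,0,0,-40,0],[1,0,0,-10,0],[1,0,0,0,0]]]'; python3 -m pendant '[[[1,2,-24,0,0],[1,2,-34,0,0],[1,2,-34,0,0],[1,2,-34,0,0],[1,2,-34,0,0],[1,2,-34,0,0],[1,2,-34,0,0],[1,2,-34,0,0],[1,0,-34,0,0],[1,0,-34,0,0],[1,0,-34,0,0],[1,0,-34,0,0]]]'; python3 -m pendant '[[[1,0,-34,0,0],[1,0,-34,0,0],[1,0,-34,0,0],[1,0,-34,0,0],[1,0,-25,0,0],[1,0,-17,0,0],[1,0,0,0,0],[1,0,0,0,0]]]'
```

```text
t: 49.85
tcp_pos: [0.4867, -0.1679, 0.2005]
orientation: [1.0, 0.004, 0.001, 0.0]
contact_force: [-0.7, 1.3, -0.6]
width: 0.0918
finger_force: 0.0
t: 51.35
tcp_pos: [0.4984, 0.2309, 0.1981]
orientation: [1.0, 0.004, -0.001, 0.001]
contact_force: [0.2, -1.0, -0.2]
width: 0.0921
finger_force: 0.0
t: 52.35
tcp_pos: [0.4981, 0.4073, 0.1999]
orientation: [1.0, 0.004, -0.0, 0.0]
contact_force: [0.5, -1.2, -0.2]
width: 0.0917
finger_force: 0.0
```

```bash
python3 -m pendant '[[[1,5.3,0,0,0],[1,0,0,40,-0.175],[1,0,0,40,-0.175],[1,0,0,20,-0.175],[1,0,0,0,-0.175],[1,0,0,0,-0.175],[1,0,0,0,-0.175],[1,0,0,0,-0.175],[1,0,0,0,-0.175],[1,0,0,0,-0.172],[1,0,0,0,0],[1,0,0,0,0]]]'; python3 - <<'E'
from h import *
o=arm.get_obs(); print(o["tcp_pos"],o["joints"][5])
FN=[(0,.066,.009,.066),(.009,.062,.026,.062)]
s=imaging.camera("scene")
f=lambda im:(im[:,:,0]-im[:,:,2]>40)
g,A=fg(s,(190,270,250,330),pred=f); q=locate(s,FN,g,[.503,.407]); print("funnel",q,A,sil(s,FN,q)[1])
P=[(.0,.0,.0,.0)]
E
```

```text
t: 53.85
tcp_pos: [0.5037, 0.4079, 0.1003]
orientation: [0.705, 0.709, 0.0, 0.0]
contact_force: [-0.4, -0.4, 0.5]
width: 0.0919
finger_force: 0.0
[0.5037 0.4079 0.1003] 0.6736827846439167
funnel [0.5021 0.4081] 639.0 751.296875
```

```bash
python3 -m pendant '[[[1,0,0,30,0],[1,0,0,30,0],[1,0,0,15,0],[1,0,0,8,0],[1,0,0,5,0],[1,0,0,0,0],[1,0,0,0,0]]]'; python3 -m pendant '[[[0.6,0,0,0,0],[0.5,0,0,0,0],[0.43,0,0,0,0],[0.39,0,0,0,0],[0.365,0,0,0,0],[0.36,0,0,0,0],[0.36,0,0,0,0]]]'; python3 -m pendant '[[[0.75,0,0,0,0],[0.75,0,0,0,0],[0.75,0,0,0,0.175],[0.75,0,0,0,0.175],[0.75,0,0,0,0.175],[0.75,0,0,0,0.175],[0.75,0,0,0,0.175],[0.75,0,0,0,0.175],[0.75,0,0,0,0.175],[0.75,0,0,0,0.175],[0.75,0,0,0,0.172],[0.6,0,0,0,0]]]'; python3 -m pendant '[[[0.5,0,0,0,0],[0.43,0,0,0,0],[0.39,0,0,0,0],[0.365,0,0,0,0],[-1,0,0,0,0],[-1,0,0,0,0],[-1,0,0,0,0]]]'
```

```text
t: 54.78
tcp_pos: [0.5038, 0.4086, 0.0128]
orientation: [0.704, 0.71, 0.001, 0.0]
contact_force: [0.2, -0.4, 0.4]
width: 0.092
finger_force: 0.0
t: 55.65
tcp_pos: [0.5033, 0.4082, 0.0121]
orientation: [0.704, 0.71, -0.0, -0.0]
contact_force: [0.1, 0.7, -0.0]
width: 0.0627
finger_force: 0.5
t: 57.15
tcp_pos: [0.5035, 0.4082, 0.0121]
orientation: [1.0, 0.004, 0.0, -0.0]
contact_force: [0.1, 0.0, -0.1]
width: 0.0743
finger_force: 0.0
t: 58.02
tcp_pos: [0.5034, 0.4083, 0.0121]
orientation: [1.0, 0.004, 0.0, -0.0]
contact_force: [0.4, 0.4, -0.4]
width: 0.061
finger_force: 30.0
```

```bash
python3 -m pendant '[[[-1,0,0,-10,0],[-1,0,0,-25,0],[-1,0,0,-40,0],[-1,0,0,-40,0],[-1,0,0,-40,0],[-1,0,0,-33,0],[-1,0,0,0,0]]]'; python3 -m pendant '[[[-1,0,20,0,0],[-1,0,30,0,0],[-1,0,34,0,0],[-1,0,34,0,0],[-1,0,34,0,0],[-1,0,34,0,0],[-1,0,34,0,0],[-1,0,34,0,0],[-1,0,34,0,0],[-1,0,34,0,0],[-1,0,34,0,0],[-1,0,34,0,0]]]'; python3 -m pendant '[[[-1,-4,34,0,0],[-1,-5,34,0,0],[-1,-5,34,0,0],[-1,-5,34,0,0],[-1,-2,30,0,0],[-1,0,20,0,0],[-1,0,0,20,0],[-1,0,0,25,0],[-1,0,0,20,0],[-1,0,0,10,0],[-1,0,0,0,0],[-1,0,0,0,0]]]'
```

```text
t: 58.9
tcp_pos: [0.5047, 0.4092, 0.2035]
orientation: [1.0, 0.004, 0.002, -0.002]
contact_force: [0.4, 0.3, -1.4]
width: 0.0611
finger_force: 30.0
t: 60.4
tcp_pos: [0.5044, 0.0162, 0.1983]
orientation: [1.0, 0.004, -0.002, 0.0]
contact_force: [0.1, 0.4, -1.0]
width: 0.0612
finger_force: 30.0
t: 61.9
tcp_pos: [0.4872, -0.1681, 0.1256]
orientation: [1.0, 0.004, 0.0, 0.0]
contact_force: [1.1, -0.6, -0.4]
width: 0.0606
finger_force: 30.0
```

```bash
python3 -m pendant '[[[-1,-0.6,0,15,0],[-1,0,0,15,0],[-1,0,0,5,0],[-1,0,0,2,0],[-1,0,0,0,0],[-1,0,0,0,0]]]'; python3 -m pendant '[[[-1,0,0,1.5,0],[-1,0,0,1,0],[-1,0,0,1,0],[-1,0,0,0,0],[-1,0,0,0,0]]]'; python3 -m pendant '[[[-1,0,0,1,0],[-1,0,0,0.5,0],[-1,0,0,0,0],[-1,0,0,0,0]]]'
```

```text
t: 62.65
tcp_pos: [0.4866, -0.168, 0.0884]
orientation: [1.0, 0.004, 0.0, 0.0]
contact_force: [0.8, -0.2, -1.2]
width: 0.0609
finger_force: 30.0
t: 63.28
tcp_pos: [0.4863, -0.1679, 0.0846]
orientation: [1.0, 0.004, 0.0, 0.0]
contact_force: [-0.2, -0.4, -1.1]
width: 0.0609
finger_force: 30.0
t: 63.78
tcp_pos: [0.4863, -0.1679, 0.0831]
orientation: [1.0, 0.004, -0.0, 0.0]
contact_force: [0.8, -0.7, -1.3]
width: 0.0608
finger_force: 30.0
```

Funnel is over the rim with no resistance. Finish the descent.

```bash
python3 -m pendant '[[[-1,0,0,0.8,0],[-1,0,0,0.7,0],[-1,0,0,0,0],[-1,0,0,0,0]]]'; python3 -m pendant '[[[-1,0,0,0.5,0],[-1,0,0,0.3,0],[-1,0,0,0,0],[-1,0,0,0,0]]]'
```

```text
t: 64.28
tcp_pos: [0.4863, -0.1679, 0.0816]
orientation: [1.0, 0.004, -0.0, -0.0]
contact_force: [0.1, 0.0, -1.7]
width: 0.0608
finger_force: 30.0
t: 64.78
tcp_pos: [0.4863, -0.1679, 0.0808]
orientation: [1.0, 0.004, 0.0, -0.0]
contact_force: [-0.3, -0.1, -0.7]
width: 0.0608
finger_force: 30.0
```

```bash
python3 -m pendant '[[[-1,0,0,0.4,0],[-1,0,0,0.3,0],[-1,0,0,0,0],[-1,0,0,0,0]]]'
```

```text
t: 65.28
tcp_pos: [0.4864, -0.168, 0.0804]
orientation: [1.0, 0.004, 0.0, 0.0]
contact_force: [-1.6, 1.3, 5.1]
width: 0.0611
finger_force: 30.0
```

Contact (5 N) at seat height. Release, retreat, and take the final picture.

```bash
python3 -m pendant '[[[-1,0,0,-0.3,0],[0.36,0,0,0,0],[0.4,0,0,0,0],[0.6,0,0,0,0],[1,0,0,0,0],[1,0,0,0,0],[1,0,0,-10,0],[1,0,0,-30,0],[1,0,0,-40,0],[1,0,0,-40,0],[1,0,0,-40,0],[1,0,0,0,0]]]'; python3 -m pendant '[[[1,-10,20,0,0],[1,-20,30,0,0],[1,-20,40,0,0],[1,-20,40,0,0],[1,-20,40,0,0],[1,-20,40,0,0],[1,-20,40,0,0],[1,-10,20,0,0],[1,0,0,0,0],[1,0,0,0,0]]]'; python3 - <<'E'
from h import *
s=imaging.camera("scene");t=imaging.camera("top"); print(arm.get_obs()["joints"])
f=(.4864,-.168)
a=crop(s,350,150,65,65,6,[(*f,.095,.062),(*f,.069,.066)]); b=crop(s,265,195,110,95,4)
c=crop(t,370,200,55,50,4,[(*f,.095,.062)])
v=np.zeros((590,800,3),np.uint8); v[:390,:390]=a; v[:380,390:800]=b[:,:410]; v[390:,:220]=c
d=crop(t,190,140,100,50,4); v[390:,230:630]=d; cv2.imwrite("pics/end.png",v)
E
```

```text
t: 66.78
tcp_pos: [0.4882, -0.1686, 0.2442]
orientation: [1.0, 0.004, 0.003, 0.001]
contact_force: [0.8, -0.1, 0.4]
width: 0.0917
finger_force: 0.0
t: 68.03
tcp_pos: [0.3487, -0.438, 0.24]
orientation: [1.0, 0.004, -0.0, -0.001]
contact_force: [0.6, -0.7, -0.0]
width: 0.0916
finger_force: 0.0
[-0.9008  0.2279  1.746   0.0003  1.1681  0.6609]
```

View pics/end.png

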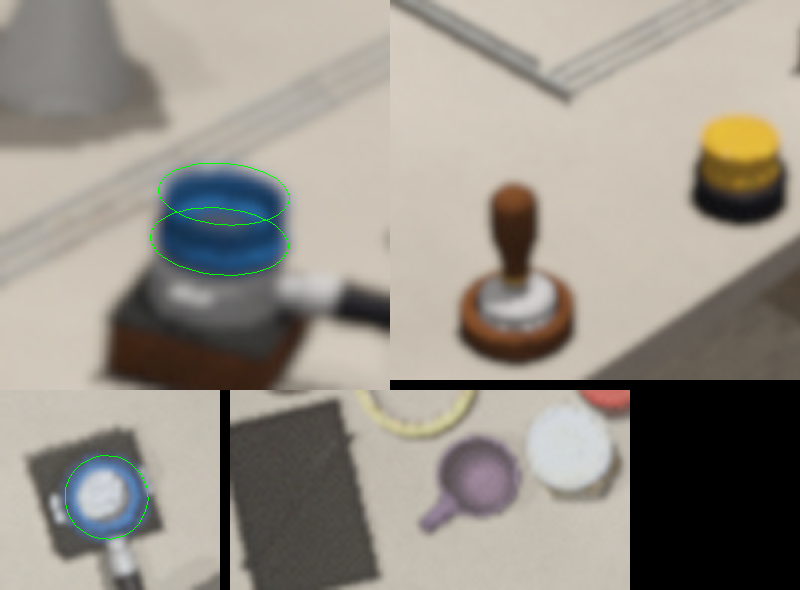

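The final picture shows the funnel level on the portafilter at crop (222,220) on the model ellipses, the tamper upright in the walnut dock, the leveller flush in the black dock, and the purple cup where it stood. Handing in.

```bash
python3 -c "
from station import arm
print(arm.finish_job())"
```

```text
the job is handed in; nothing more can be done
None
```

I handed the job in at about 68 s: in the last pictures tamper, leveller and funnel look upright and home, the basket under the funnel was seated by contact at its expected height, nothing was dropped that I saw, and I did not recheck the white cup at the end; no verdict was returned.

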